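# Top up the flow-cell rack and switch to green

### The arm

A 6-joint arm with a two-finger parallel gripper is mounted at the origin on the work surface. World frame = base frame: x ahead of the robot, y to its left, z up, the work surface at z = 0. Lengths are in m, angles in rad, forces in N, time in s.
With the tool pointing down it reaches from about 0.25 to 0.775 m from the base axis. Payload 4 kg.
Tool frame: the origin (TCP) lies between the finger pads; the fingertips stand 19 mm ahead of it and the grasp point (between the pads) is the TCP (robot.tip_reach is the y of the fingertips in the tool frame, in m); y points along the fingers, x is the direction in which the jaws open and shut, and the axes are right-handed (so a half turn about y gives the same grasp; the last joint's range is limited). The gripper opens to 94 mm and grips with 3 to 60 N. Pads are 16 mm wide; open, the fingers measure 119 mm over their backs; the gripper's body (75 mm by 177 mm) begins 78 mm behind the grasp point.
Start: joints at [1.061, 0.087, 1.371, -0, 1.684, -0.103], TCP at [0.218, 0.505, 0.225] pointing down, gripper open.
Joint ranges: [-3.1, 3.1], [-0.76, 2.03], [0.27, 2.55], [-1.08, 4.22], [0.17, 2.65], [-2.57, 2.57]. Speed limits (rad/s): [2.79, 2.79, 3.14, 3.14, 3.14, 3.14].

### API

Orientations are given as [roll, pitch, yaw] about the fixed x, y, z axes, in that order (R = Rz(yaw) Ry(pitch) Rx(roll)).
In Python, from bench import robot, imaging, order gives the robot as it stands.
- The arm moves only by the tool send_rows, never from a script. Its argument "moves" is text: rows parted by semicolons, each of 5 numbers parted by spaces: the gripper's target within -1 to 1 (shut at 1, half-way at 0, fully open at -1), then the shift along the tool's x, y, z in m, then the turn about the tool's y in degrees. In form: fingers tx ty tz roll; .... A call has exactly 10 rows; each row shifts and turns the commanded pose from where the row before left it, along the tool's axes as they then stand; what a row does not reach is not made up. A row lasts 1/12 s, in which the tool goes at most 41.7 mm and 7.16 degrees, less where a joint would pass 70% of its speed; a pose out of reach is approached as far as the arm can. A call with a gripper value outside its range is refused whole. The fingers move at their own pace and stop on an object; the grip force is fixed at half the most. Time passes only in rows, so rows that do not move let the fingers close, or fill a call up. It gives the time, the measured TCP pose, the force and the opening at its end, in the units of the state.
- robot.get_obs(): the state, without advancing time (a new reading comes with each control period).
- imaging.snapshot(name): name is "scene" or "top" or "wrist"; returns a dict with "image" (420x560x3 uint8, red, green, blue), "mtx" (3x3 intrinsics, pixels), "R" (3x3) and "t" (3): a world point X has camera coordinates R X + t. Camera axes: x right, y down, z forward; pixel columns grow to the right and rows downward; lengths in m; the calibration is good to about 2 mm. A picture is of the moment at which its call begins. There is no depth.
- order.close_job(): hands the job in, once; it reports no verdict.
Trained networks look in a picture, given as the dict that the camera call returned (one of the last four; its "shot" number tells which), for a name from the list of things; names that differ only in an ending like _2 or _b are one class to them, and where a whole thing is asked for, a point or a joint stands for the part that bears it (a point fixed in the world has none). Each returns a list of dicts, best first, with "conf" (0 to 1); they miss things now and then, are a little off and sometimes report something else, mostly with a low value. They report only what shows in the picture. A call takes as long as a camera call. They do not tell look-alikes from the thing itself.
- imaging.recognise(picture, target): "centre" ([column, row] in pixels, amid what is visible of it).
- imaging.landmark_of(picture, target): "centre" ([column, row] in pixels: a listed point, or the origin of a listed thing).
The state is a dict: "time": time; "joint_positions": joint angles; "qvel": joint speeds; "joint_torque": joint torques, N m; "tool_pos": TCP position; "ee_rot": TCP orientation; "wrist_force": force on the tool from outside, world axes, zero at the start; "wrist_torque": the same for the moment, N m; "width": finger opening in m.
Only numpy, scipy, OpenCV 4.12 (cv2) and the standard library are available. Lean on these libraries where they do the work, as an engineer would, in place of code of your own. Each camera call takes 0.05 s, during which the arm holds its last target.

### The job

Two of the rack's five pockets are empty: put the two spare cartridges into them, upright and fully down, and leave the two loaded cartridges, the grey blank and everything else standing about where they are. The spare in the green holder can only be drawn out by its ends, so stand it on the bench (the blue pad is free for that), let go, and take it again by its flat sides to put it in the rack. Once both pockets are filled and let go of, turn the selector wheel until green fills its window.

Things in the scene. Friction and masses are not known exactly. Their poses are not given: they have to be found in the camera images.
- rack: fixed black rack, 78 (x) x 282 (y) mm, five pockets, pitch 54 mm along y. Origin: centre of underside. Its long walls (at the pockets' ends) are 48 mm high, 6 mm thick, flared at the top: a cartridge in a pocket (its x along the rack's x) cannot be held by its ends. Across y each pocket has only two 4 mm fences, 8 mm above its floor; neighbouring cartridges stand 28 mm apart.
- spare_1: brass block with blue roof, 56 (x) x 26 (y) x 38 mm (z), about 0.12 kg, same either way round; origin: centre of underside. Its long faces (across y) are flat and upright to 38 mm. Its ends (across x) are upright only up to 24 mm; above, the roof slopes in to a ridge 16 mm long in x, too flat to grip. Starts on the holder's 4 mm floor, its x along the holder's x.
- spare_2: flow-cell cartridge like spare_1 (56 x 26 x 38 mm, about 0.12 kg; origin: centre of its underside). This one starts upright on the bench, turned up to 40 degrees either way.
- loaded_1: flow-cell cartridge like spare_1 (56 x 26 x 38 mm, about 0.12 kg; origin: centre of its underside). Starts seated in one of the pockets; leave it.
- loaded_2: flow-cell cartridge like spare_1 (56 x 26 x 38 mm, about 0.12 kg; origin: centre of its underside). Starts seated in one of the pockets; leave it.
- blank: grey blanking block with a red button on top, 56 x 26 x 31 mm, starts in one of the pockets, which counts as taken; leave it. Origin: centre of its underside.
- holder: fixed green holder, 68 (its x) x 42 (its y) x 42 mm, one slot along its x, 30 mm wide, floor at 4 mm. Side walls as high as the cartridge in it, so that it cannot be taken by its flat sides there; the ends are open above a lip whose top is 8 mm above the bench. Origin: centre of its underside.
- pad: thin blue cloth-coloured square printed on the bench, 100 x 80 mm, kept clear: a free spot to set a cartridge down (at bench height, z = 0). Origin: its centre.
- selector: fixed grey selector box, 110 x 110 x 40 mm, with a flat cover; its window is on the side of its +x. The wheel turns about its z, through its centre. Origin: centre of its underside.
- window (a point): centre of the window in the selector's cover, 14 x 16 mm with a dark frame, 40 mm above the bench, 36 mm from the wheel's axis.
- wheel_grip (a point): middle of the black bar handle of the selector wheel, on the wheel's axis, 56 mm above the bench. The bar, 46 long x 14 wide x 22 mm high (45 to 67 mm above the bench), lies along this point's x; white mark at the +x end.
- wheel (a joint): wheel angle, rad, grows anticlockwise from above, stops at 0 and 2.4, friction 0.06 N m, stays where left. The wheel under the cover is white with sectors: red in the window at 0.4 (start 0.1 to 0.7), green centred in it at 1.5 and filling it from 1.3 to 1.7, orange past it. At 0 the bar lies along the selector's x.
- place_1 (a point): centre of the floor of pocket 1 of the rack, 6 mm above the bench, axes as the rack's. Pocket inside 62 (x) x 32 (y) mm: 3 mm to spare all round a cartridge. Yellow liner on the floor shows when empty. Two of the five start empty.
- place_2 (a point): centre of the floor of pocket 2 of the rack, 6 mm above the bench, axes as the rack's. Pocket inside 62 (x) x 32 (y) mm: 3 mm to spare all round a cartridge. Yellow liner on the floor shows when empty. Two of the five start empty.
- place_3 (a point): centre of the floor of pocket 3 of the rack, 6 mm above the bench, axes as the rack's. Pocket inside 62 (x) x 32 (y) mm: 3 mm to spare all round a cartridge. Yellow liner on the floor shows when empty. Two of the five start empty.
- place_4 (a point): centre of the floor of pocket 4 of the rack, 6 mm above the bench, axes as the rack's. Pocket inside 62 (x) x 32 (y) mm: 3 mm to spare all round a cartridge. Yellow liner on the floor shows when empty. Two of the five start empty.
- place_5 (a point): centre of the floor of pocket 5 of the rack, 6 mm above the bench, axes as the rack's. Pocket inside 62 (x) x 32 (y) mm: 3 mm to spare all round a cartridge. Yellow liner on the floor shows when empty. Two of the five start empty.
- cap_1: bystander: white cap, 30 mm across, 14 mm high, near the rack; leave it alone. Origin on its underside (centre).
- cap_2: bystander: white cap, 30 mm across, 14 mm high, near the rack; leave it alone. Origin on its underside (centre).
- wash_bottle: bystander: white bottle with blue cap, 66 mm across, 150 mm high; leave it alone. Origin on its underside (centre).
- amber_jar: bystander: amber jar, 60 mm across, 90 mm high; leave it alone. Origin on its underside (centre).
- beaker: bystander: glass beaker, 66 mm across, 80 mm high; leave it alone. Origin on its underside (centre).
- spanner: bystander: steel spanner lying flat, behind the rack; leave it alone.
Not all that is in view belongs to the job. Leave any pink look-alike of the spare_2 alone.

How it is judged:
On the way, in this order (a step that is already met when the one before it is completed fails the run):
1. the spare from the holder stands upright on the bench, released (height (world z) of spare_1 below 0.0025 m and angle between spare_1's own z axis and vertical below 0.06 rad and linear speed of spare_1 below 0.03 m/s and contact force between the fingers and spare_1 below 0.1 N and horizontal distance between spare_1 and holder above 0.04 m), for 0.1 s.
2. both spares are seated in pockets and let go of ((distance between spare_1 and place_1 below 0.006 m or distance between spare_1 and place_2 below 0.006 m or distance between spare_1 and place_3 below 0.006 m or distance between spare_1 and place_4 below 0.006 m or distance between spare_1 and place_5 below 0.006 m) and angle between each of spare_1, spare_2's own z axis and vertical below 0.08 rad and linear speed of each of spare_1, spare_2 below 0.02 m/s and (distance between spare_2 and place_1 below 0.006 m or distance between spare_2 and place_2 below 0.006 m or distance between spare_2 and place_3 below 0.006 m or distance between spare_2 and place_4 below 0.006 m or distance between spare_2 and place_5 below 0.006 m) and contact force between the fingers and spare_1 below 0.1 N and contact force between the fingers and spare_2 below 0.1 N), for 0.2 s.
3. green fills the selector's window (value of joint wheel between 1.3 and 1.7 rad), for 0.2 s.
At the end, for the whole second after the job is handed in: Each spare stands upright (within 0.08 rad), at rest and released, with its underside centre within 6 mm of a pocket's floor centre; the loaded cartridges and the blank are within 10 mm of where they were; the wheel is at rest between 1.3 and 1.7 rad (green fills the window) (all of step 2 and all of step 3 and distance of each of loaded_1, loaded_2, blank from where it was at the start of the episode below 0.01 m and velocity of joint wheel between -0.05 and 0.05 rad/s); the robot touches nothing.
It fails at once if a loaded cartridge or the blank is pulled out or shifted (over 15 mm) (distance of any of loaded_1, loaded_2, blank from where it was at the start of the episode above 0.015 m).
It fails at once if a bystander is shifted by more than 30 mm (distance of any of cap_1, cap_2, wash_bottle, amber_jar, beaker, spanner from where it was at the start of the episode above 0.03 m).
It also fails if it takes over 72 s, if anything falls off the work surface, if the arm or the gripper's body presses on something with over 40 N, if the wrist force passes 120 N, or if a joint passes its speed limit or range.

## Working session

There is one attempt and no reset: what is moved stays moved. The work goes in short steps, Python scripts to look and compute and a tool call to move; the robot and the scene stay as the last step left them, time stands still between calls to the robot, and variables do not carry over. Pictures are saved under pics/ and viewed, and the job is handed in when it is done.

Besides the shell and the picture viewer there is one more tool, called after "Call:" by a JSON object that holds its "op" and its "data". send_rows: Moves the arm, as the interface text tells. Its arguments: {"type":"object","properties":{"moves":{"type":"string"}},"required":["moves"]}

```bash
ls; mkdir -p pics
python3 - <<'E'
from bench import robot, imaging, order
import cv2
print(robot.get_obs())
for n in ["top","scene"]:
    s=imaging.snapshot(n); cv2.imwrite(f"pics/{n}0.png",s["image"][:,:,::-1])
    print(n,s["mtx"],s["R"],s["t"])
E
```

```text
pics
{'time': 0.0, 'joint_positions': array([ 1.06087022e+00,  8.79168688e-02,  1.37224917e+00,  1.01323892e-05,
        1.68360688e+00, -1.03057084e-01]), 'qvel': array([-0.00193968,  0.00083292, -0.00072561, -0.00079575,  0.00055058,
        0.00161665]), 'joint_torque': array([-2.21529745e-04, -3.40200198e+01, -3.02417421e+01,  7.17647793e-02,
        3.32320004e-02, -1.52862804e-04]), 'tool_pos': array([0.21738214, 0.50465849, 0.22332757]), 'ee_rot': array([-1.57056202,  0.00216766,  1.16392868]), 'wrist_force': array([ 0.29176793, -0.13908601,  0.73221652]), 'wrist_torque': array([0.00047606, 0.02342571, 0.03207209]), 'width': 0.0943331799963136}
top [[410.38406977   0.         276.30491686]
 [  0.         410.38406977 208.09061461]
 [  0.           0.           1.        ]] [[ 0.01009272 -0.99967592 -0.02337075]
 [-0.99211921 -0.00709187 -0.12509664]
 [ 0.12489036  0.02444914 -0.99186926]] [-0.00787479  0.55148646  0.86977994]
scene [[534.24814298   0.         277.91111877]
 [  0.         534.24814298 197.45823234]
 [  0.           0.           1.        ]] [[ 0.34170097  0.93980178  0.00361466]
 [ 0.80091237 -0.28918576 -0.52431953]
 [-0.49171112  0.18205552 -0.85151392]] [-0.17613582 -0.3868007   1.43160279]
```

View pics/top0.png

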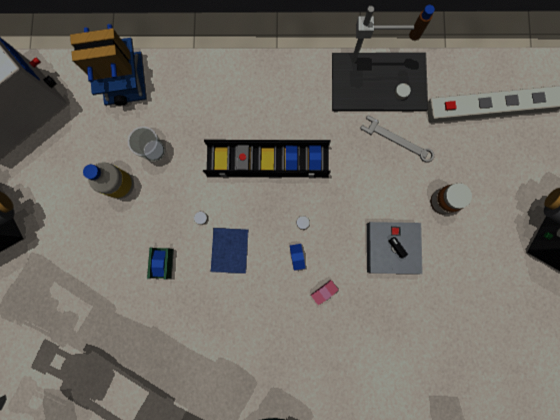

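View pics/scene0.png

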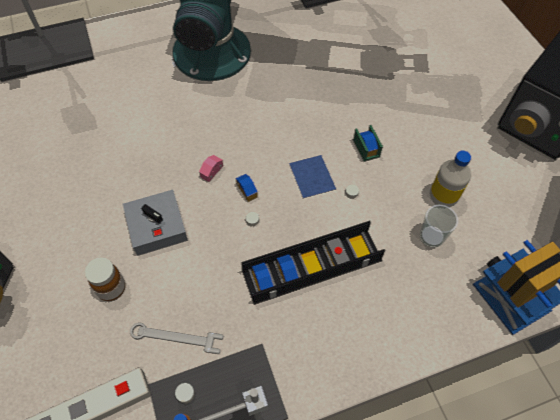

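The top view shows these candidates for spare_2:
- **Spare_2:** the blue-roofed block at (298,257).
- **Pink look-alike:** at (324,292), to be left alone.
- **Loaded cartridges:** blue ones in the rack at (291,158) and (316,158).
- **Spare_1:** the blue one in the holder at (159,263).

The empty (yellow) pockets are at (221,158) and (267,158). The selector window at (396,231) shows red. I'll measure next.

```bash
cat > h.py <<'E'
import numpy as np, cv2
from bench import robot, imaging, order
def ray(s,px):
    d=np.linalg.inv(s["mtx"])@np.array([px[0],px[1],1.]); R=np.array(s["R"]);t=np.array(s["t"])
    return -R.T@t, R.T@d
def onz(s,px,z):
    c,d=ray(s,px); return c+d*(z-c[2])/d[2]
def proj(s,X):
    p=np.array(s["mtx"])@(np.array(s["R"])@np.array(X)+np.array(s["t"])); return p[:2]/p[2]
def save(s,n,crop=None,k=1):
    im=s["image"][:,:,::-1]
    if crop: im=im[crop[1]:crop[3],crop[0]:crop[2]]
    im=cv2.resize(im,None,fx=k,fy=k,interpolation=cv2.INTER_CUBIC); cv2.imwrite("pics/"+n,im)
E
python3 - <<'E'
from h import *
T=imaging.snapshot("top"); S=imaging.snapshot("scene")
Z=dict(spare_1=0.004,spare_2=0,holder=0,pad=0,rack=0,selector=0,window=.04,wheel_grip=.056,place_1=.006,place_2=.006,place_3=.006,place_4=.006,place_5=.006,blank=.006,cap_1=0,wash_bottle=0,beaker=0,amber_jar=0)
np.set_printoptions(precision=4,suppress=True)
for n,z in Z.items():
    for nm,s in (("top",T),("scene",S)):
        r=imaging.landmark_of(s,n)
        print(n,nm,[(np.round(q["centre"],1).tolist(),round(q["conf"],2),onz(s,q["centre"],z)[:2].round(4).tolist()) for q in r[:6]])
save(T,"topz.png",(200,200,360,320),5)
E
```

```text
spare_1 top [([161.4, 259.3], 0.77, [0.437, 0.256]), ([301.2, 256.8], 0.75, [0.4457, -0.0593]), ([324.8, 293.1], 0.7, [0.3664, -0.1117])]
spare_1 scene [([212.5, 168.6], 0.96, [0.3646, -0.1054]), ([244.8, 185.6], 0.87, [0.4341, -0.0499]), ([366.1, 145.5], 0.78, [0.4241, 0.2556])]
spare_2 top [([161.4, 259.3], 0.77, [0.437, 0.2572]), ([301.2, 256.8], 0.75, [0.4457, -0.0594]), ([324.8, 293.1], 0.7, [0.3661, -0.1121])]
spare_2 scene [([212.5, 168.6], 0.96, [0.3618, -0.105]), ([244.8, 185.6], 0.87, [0.4316, -0.0493]), ([366.1, 145.5], 0.78, [0.4215, 0.2574])]
holder top [([161.7, 263.6], 0.95, [0.4273, 0.2561])]
holder scene [([366.9, 146.1], 0.91, [0.4238, 0.2585])]
pad top [([230.0, 249.1], 0.77, [0.4615, 0.1017])]
pad scene [([314.3, 174.8], 0.94, [0.4577, 0.1099])]
rack top [([270.5, 161.3], 0.81, [0.6653, 0.0123])]
rack scene [([311.4, 263.4], 0.66, [0.6616, 0.0209])]
selector top [([392.3, 248.4], 0.91, [0.4665, -0.2637])]
selector scene [([156.6, 225.0], 0.57, [0.4633, -0.2604]), ([286.6, 273.7], 0.51, [0.6657, -0.0356])]
window top [([396.9, 230.4], 0.66, [0.5041, -0.2643]), ([24
[... 3001 characters left out ...]
6]), ([248.1, 156.9], 0.29, [0.6756, 0.0647])]
cap_1 scene [([349.5, 195.9], 0.63, [0.5373, 0.1627]), ([251.5, 220.1], 0.54, [0.5216, -0.0634])]
wash_bottle top [([120.4, 185.9], 0.57, [0.6053, 0.3609])]
wash_bottle scene [([445.8, 190.7], 0.8, [0.5985, 0.3728])]
beaker top [([153.4, 145.1], 0.71, [0.703, 0.2882]), ([389.2, 249.5], 0.54, [0.464, -0.2568]), ([215.5, 162.1], 0.49, [0.6628, 0.1405]), ([120.4, 186.0], 0.29, [0.6051, 0.3608])]
beaker scene [([285.5, 274.8], 0.73, [0.6672, -0.0386]), ([432.5, 235.0], 0.64, [0.6882, 0.29])]
amber_jar top [([436.9, 199.4], 0.95, [0.5784, -0.3673])]
amber_jar scene [([111.3, 284.9], 0.57, [0.5677, -0.3785]), ([247.2, 189.5], 0.24, [0.4434, -0.0475])]
```

View pics/topz.png

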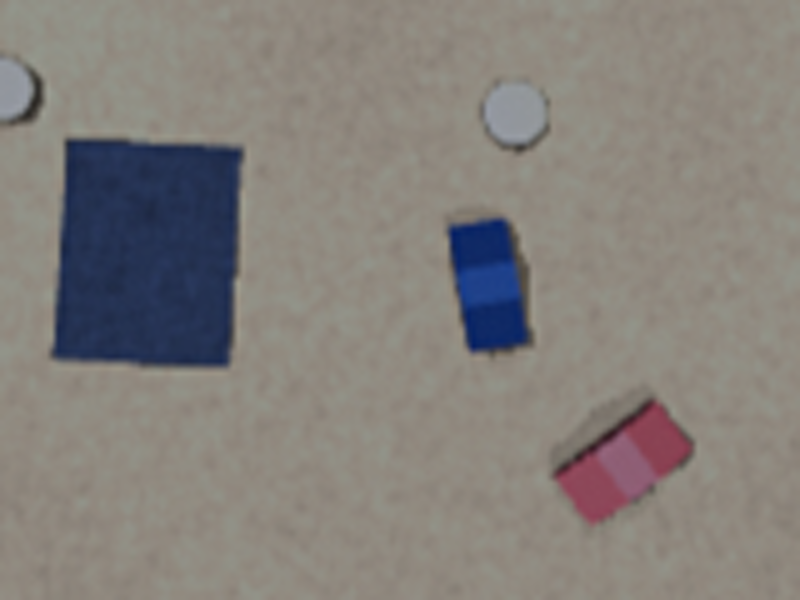

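The crop shows the blue spare_2 at (488,285) in the crop, a plain upright brass/blue block, so that is the one I'll take. The pink block at (625,465) is the decoy. I'll move over the holder and look with the wrist camera.

Call:
{"op": "send_rows", "data": {"moves": "-1 -0.0145 0 -0.029 0;-1 -0.0145 0 -0.029 0;-1 -0.0145 0 -0.029 0;-1 -0.0145 0 -0.029 0;-1 -0.0145 0 -0.029 0;-1 -0.0145 0 -0.029 0;-1 -0.0145 0 -0.029 0;-1 -0.0145 0 -0.029 0;-1 -0.0145 0 -0.029 0;-1 -0.0145 0 -0.029 0"}}

```text
time: 2.83
tool_pos: [0.4274, 0.2559, 0.2247]
ee_rot: [-1.571, -0.001, 1.164]
wrist_force: [0.3, -0.2, -0.7]
width: 0.0937
```

Call:
{"op": "send_rows", "data": {"moves": "-1 0 0 0 6.7;-1 0 0 0 6.7;-1 0 0 0 6.7;-1 0 0 0 6.7;-1 0 0 0 6.7;-1 0 0 0 6.7;-1 0 0 0 6.7;-1 0 0 0 6.7;-1 0 0 0 6.7;-1 0 0 0 6.4"}}

```text
time: 3.67
tool_pos: [0.4266, 0.2572, 0.2245]
ee_rot: [-1.571, -0.0, -0.006]
wrist_force: [-0.5, 0.1, -0.0]
width: 0.0941
```

Run:
```python
from h import *
o=robot.get_obs(); print(o["time"],o["tool_pos"],o["ee_rot"])
W=imaging.snapshot("wrist"); save(W,"w1.png",None,1.4)
print(W["R"],W["t"],W["mtx"])
for n,z in dict(spare_1=.004,holder=0,pad=0).items():
    r=imaging.landmark_of(W,n); print(n,[(q["centre"],q["conf"],onz(W,q["centre"],z)) for q in r])
print(ray(W,(280,210)))
```

```text
3.6667 [0.42659295 0.25719916 0.22453752] [-1.57066346e+00 -1.08978472e-04 -5.87410543e-03]
[[ 9.99986770e-01 -5.14392227e-03  2.08038273e-05]
 [-4.98245173e-03 -9.67575303e-01  2.52533578e-01]
 [-1.27888383e-03 -2.52530341e-01 -9.67588131e-01]] [-0.42492319  0.22494748  0.45576096] [[350.14459396   0.         280.74421437]
 [  0.         350.14459396 210.61970576]
 [  0.           0.           1.        ]]
spare_1 [([284.1, 188.7], 0.83, array([0.4299526 , 0.25632929, 0.004     ])), ([298.8, 413.4], 0.51, array([ 0.44856309, -0.04584032,  0.004     ]))]
holder [([283.5, 191.6], 0.83, array([0.4293078, 0.2522544, 0.       ]))]
pad [([310.8, 305.8], 0.64, array([0.46218106, 0.11003666, 0.        ])), ([523.3, 158.8], 0.46, array([0.69124119, 0.28740076, 0.        ]))]
(array([0.42662123, 0.33056132, 0.38419094]), array([-0.00339549, -0.25080694, -0.96803512]))
```

View pics/w1.png

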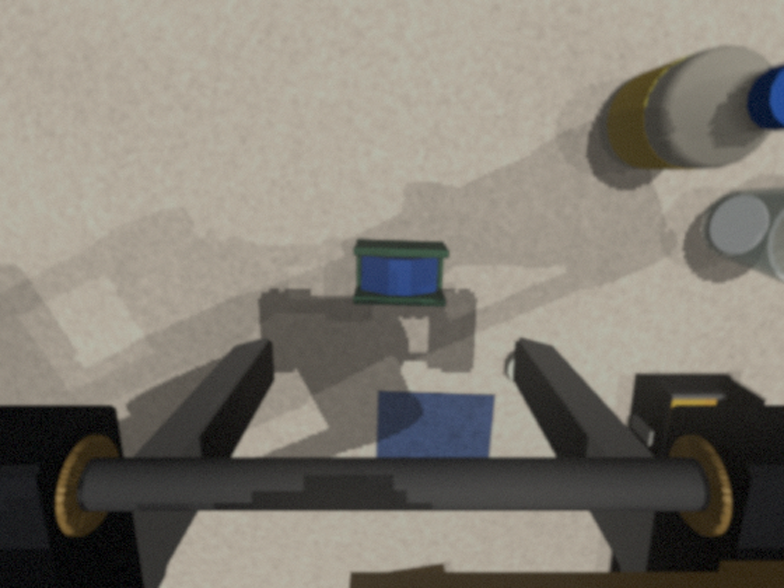

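The wrist view shows the holder with its blue cartridge at about (285,195) in original pixels and the pad's top edge at (310,285). I'll zoom in to fit its pose.

```bash
cat >> h.py <<'E'
def blobs(s,kind,minA=60):
    hsv=cv2.cvtColor(s["image"],cv2.COLOR_RGB2HSV)
    lo,hi={"blue":((105,120,60),(128,255,255)),"green":((40,60,20),(95,255,200)),"yellow":((18,120,80),(35,255,255))}[kind]
    m=cv2.inRange(hsv,lo,hi); m=cv2.morphologyEx(m,cv2.MORPH_CLOSE,np.ones((3,3)))
    cs,_=cv2.findContours(m,cv2.RETR_EXTERNAL,cv2.CHAIN_APPROX_NONE)
    return [c[:,0,:].astype(float) for c in cs if cv2.contourArea(c)>minA]
def rectz(s,c,z):
    P=np.array([onz(s,p,z)[:2] for p in c]); 
    (cx,cy),(w,h),a=cv2.minAreaRect((P*1000).astype(np.float32))
    if w<h: w,h,a=h,w,a+90
    a=(a+90)%180-90
    return np.round([cx/1000,cy/1000,w,h,a],4), P.mean(0).round(4)
E
python3 - <<'E'
from h import *
W=imaging.snapshot("wrist"); save(W,"w1z.png",(230,150,350,240),6)
for k,z in (("blue",.035),("green",.042)):
    for c in blobs(W,k): print(k,c.mean(0),len(c),rectz(W,c,z))
E
```

```text
blue [284.97297297 196.64189189] 148 (array([ 0.4304,  0.2532, 54.5873, 28.2   , -2.1745]), array([0.4306, 0.2541]))
blue [555.37362637  68.79120879] 91 (array([  0.6808,   0.3754,  37.0151,   9.1888, -78.4583]), array([0.6818, 0.3768]))
green [282.475 213.35 ] 120 (array([ 0.4282,  0.2383, 57.8687,  4.5279, -3.4397]), array([0.4281, 0.2384]))
green [287.83823529 180.30147059] 136 (array([ 0.4319,  0.2724, 62.2298,  8.3528, -5.5565]), array([0.4332, 0.2722]))
```

View pics/w1z.png

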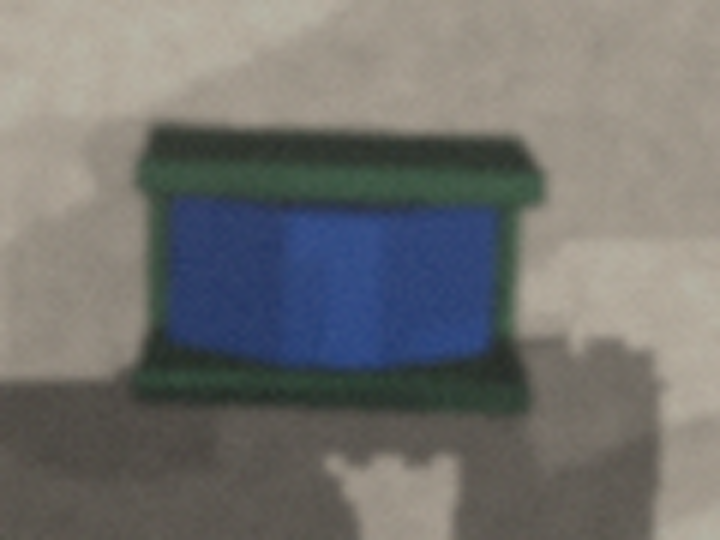

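Run:
```python
from h import *
W=imaging.snapshot("wrist")
P=np.array([onz(W,(x/6-.4+230,y/6-.4+150),.042)[:2] for x,y in [(140,163),(545,170),(527,410),(133,400)]])
print(P.round(4),P.mean(0))
for a,b in((0,1),(3,2),(3,0),(2,1)): d=P[b]-P[a]; print(np.linalg.norm(d),np.degrees(np.arctan2(d[1],d[0])))
```

```text
[[0.3988 0.2756]
 [0.4653 0.2747]
 [0.4636 0.2337]
 [0.3969 0.2353]] [0.43113905 0.25481754]
0.06653598443790162 -0.8299173557331447
0.06666922678277479 -1.3407899497589184
0.040433741318900734 87.342285265327
0.04102398810284857 87.5510638083148
```

Call:
{"op": "send_rows", "data": {"moves": "-1 0.0045 0 -0.002 1.7;-1 0 0.03 0 0;-1 0 0.03 0 0;-1 0 0.03 0 0;-1 0 0.03 0 0;-1 0 0.02 0 0;-1 0 0.01 0 0;-1 0 0 0 0;-1 0 0 0 0;-1 0 0 0 0"}}

```text
time: 4.8
tool_pos: [0.4325, 0.2558, 0.0764]
ee_rot: [-1.569, -0.003, -0.03]
wrist_force: [0.6, 0.2, -0.0]
width: 0.094
```

Run:
```python
from h import *
W=imaging.snapshot("wrist"); save(W,"w2.png",None,1.4)
S=imaging.snapshot("scene"); save(S,"s2.png",(320,60,460,200),5)
```

```text
(no output)
```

View pics/w2.png

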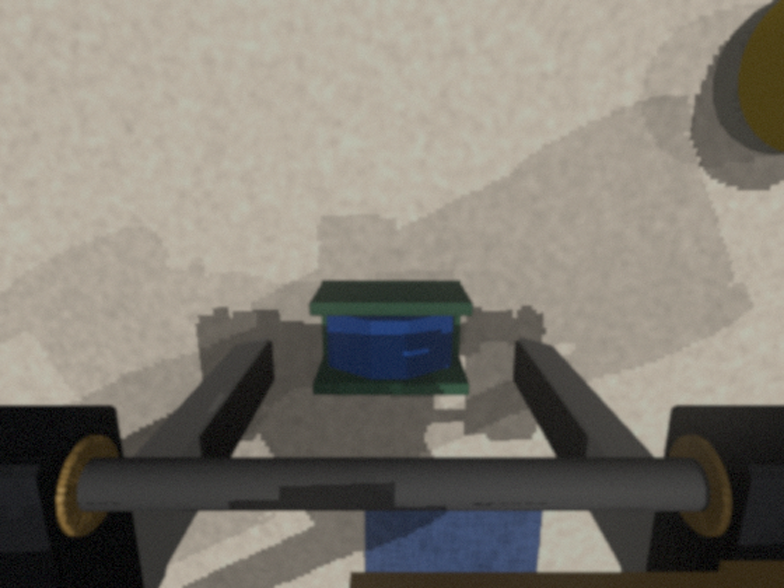

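View pics/s2.png

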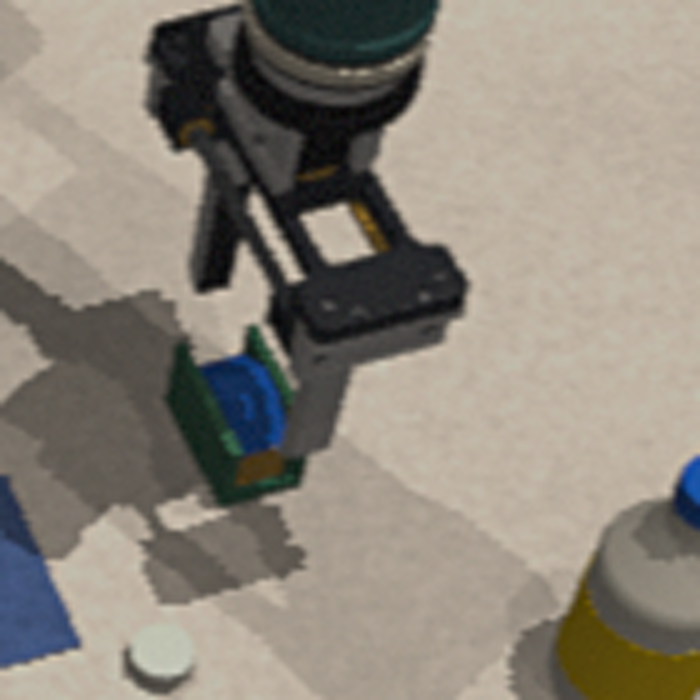

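The wrist view shows the holder centred between the fingers (x about 392 of 784, walls at rows 305 and 390). The scene view shows the gripper above the slot. I'll re-measure from here.

Run:
```python
from h import *
W=imaging.snapshot("wrist"); save(W,"w2z.png",(210,190,350,290),5)
P=np.array([onz(W,(x/1.4,y/1.4),.042)[:2] for x,y in [(309,311),(472,311),(468,391),(313,392)]])
print(P.round(4),P.mean(0)); print(robot.get_obs()["tool_pos"])
```

```text
[[0.3981 0.2727]
 [0.4654 0.2706]
 [0.464  0.2347]
 [0.3972 0.2363]] [0.43115663 0.25356762]
[0.43229711 0.25576456 0.07638673]
```

View pics/w2z.png

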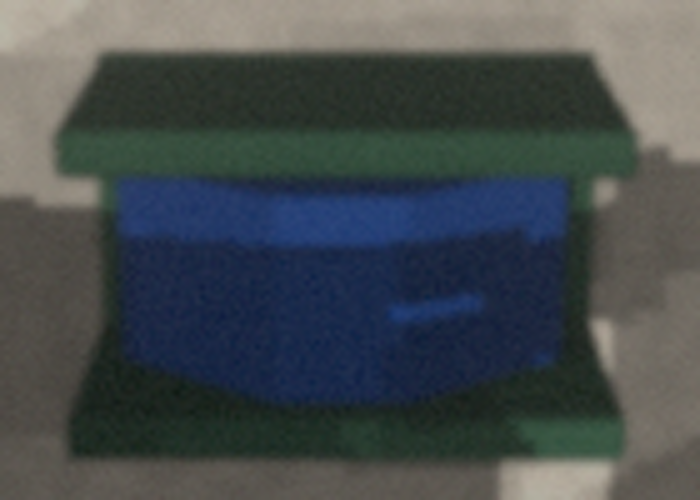

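Call:
{"op": "send_rows", "data": {"moves": "-1 -0.001 0.01 -0.0005 0;-1 0 0.012 0 0;-1 0 0.012 0 0;-1 0 0.0115 0 0;-1 0 0 0 0;-1 0 0 0 0;0.4 0 0 0 0;0.4 0 0 0 0;0.4 0 0 0 0;0.4 0 0 0 0"}}

```text
time: 5.78
tool_pos: [0.4306, 0.255, 0.0297]
ee_rot: [-1.57, -0.001, -0.03]
wrist_force: [0.1, -0.2, 0.6]
width: 0.0704
```

Call:
{"op": "send_rows", "data": {"moves": "1 0 0 0 0;1 0 0 0 0;1 0 0 0 0;1 0 0 0 0;1 0 0 0 0;1 0 0 0 0;1 0 -0.003 0 0;1 0 -0.003 0 0;1 0 -0.003 0 0;1 0 -0.003 0 0"}}

```text
time: 6.62
tool_pos: [0.4299, 0.2547, 0.0411]
ee_rot: [-1.571, 0.0, -0.03]
wrist_force: [-0.5, 0.1, -1.2]
width: 0.0558
```

Call:
{"op": "send_rows", "data": {"moves": "1 0 -0.015 0 0;1 0 -0.015 0 0;1 0 -0.015 0 0;1 0 0 0 0;1 0.006 0 -0.029 0;1 0.006 0 -0.029 0;1 0.006 0 -0.029 0;1 0.006 0 -0.029 0;1 0.006 0 -0.029 0;1 0 0 0 0"}}

```text
time: 7.45
tool_pos: [0.4561, 0.1046, 0.0852]
ee_rot: [-1.574, 0.0, -0.035]
wrist_force: [-0.2, 0.0, -1.1]
width: 0.0556
```

Run:
```python
from h import *
o=robot.get_obs(); print(o["time"],o["tool_pos"],o["width"])
W=imaging.snapshot("wrist"); save(W,"w3.png",None,1.2)
S=imaging.snapshot("scene"); save(S,"s3.png",(250,60,430,220),4)
```

```text
7.45 [0.45607154 0.10464091 0.08519786] 0.055618900742800785
```

View pics/s3.png

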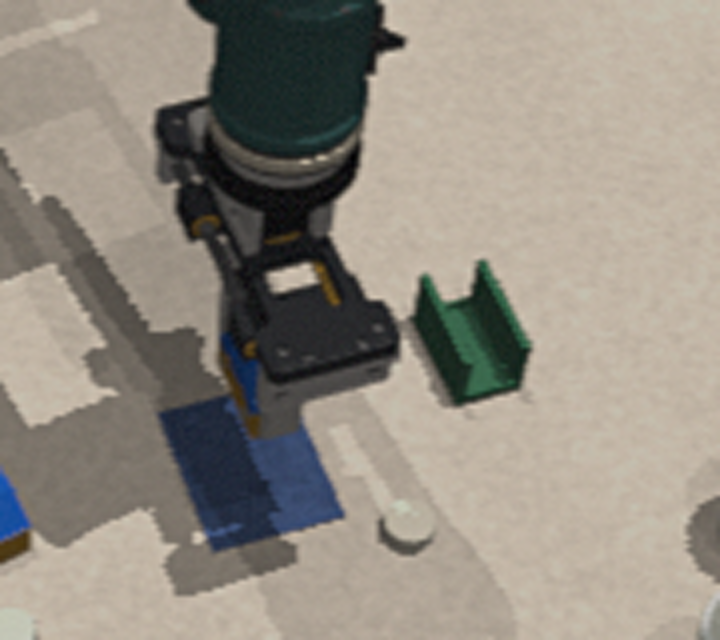

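View pics/w3.png

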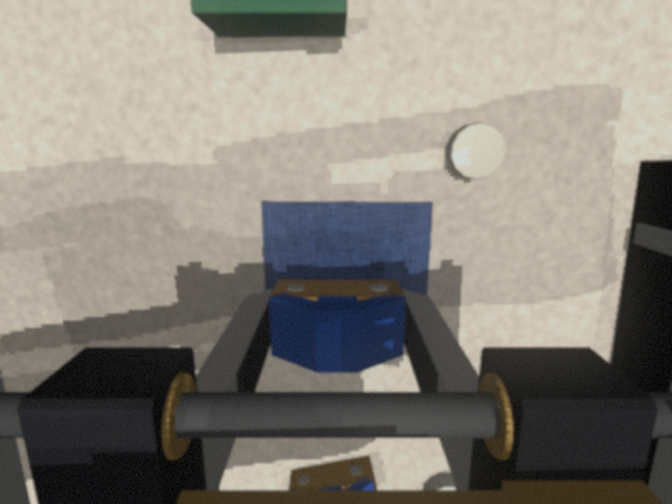

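The holder is empty and the cartridge hangs level above the pad. I'll lower it.

Call:
{"op": "send_rows", "data": {"moves": "1 0 0.015 0 0;1 0 0.015 0 0;1 0 0.012 0 0;1 0 0.008 0 0;1 0 0.005 0 0;1 0 0.002 0 0;1 0 0.001 0 0;1 0 0 0 0;1 0 0 0 0;1 0 0 0 0"}}

```text
time: 8.38
tool_pos: [0.4563, 0.109, 0.0287]
ee_rot: [-1.57, -0.002, -0.03]
wrist_force: [0.1, -0.0, -1.9]
width: 0.0559
```

Call:
{"op": "send_rows", "data": {"moves": "1 0 0.001 0 0;1 0 0.001 0 0;1 0 0.0005 0 0;1 0 0 0 0;1 0 0 0 0;1 0 0 0 0;1 0 0 0 0;1 0 0 0 0;1 0 0 0 0;1 0 0 0 0"}}

```text
time: 9.22
tool_pos: [0.4557, 0.1089, 0.0255]
ee_rot: [-1.571, -0.0, -0.03]
wrist_force: [-0.6, -0.0, -1.1]
width: 0.0558
```

Call:
{"op": "send_rows", "data": {"moves": "1 0 0.0005 0 0;1 0 0 0 0;1 0 0 0 0;1 0 0.0005 0 0;1 0 0 0 0;1 0 0 0 0;1 0 0 0 0;1 0 0 0 0;1 0 0 0 0;1 0 0 0 0"}}

```text
time: 10.05
tool_pos: [0.4559, 0.1089, 0.0252]
ee_rot: [-1.571, -0.0, -0.03]
wrist_force: [-3.0, -0.5, 4.9]
width: 0.0555
```

Call:
{"op": "send_rows", "data": {"moves": "-0.9 0 0 0 0;-0.9 0 0 0 0;-0.9 0 0 0 0;-0.9 0 0 0 0;-0.9 0 0 0 0;-0.9 0 -0.01 0 0;-0.9 0 -0.02 0 0;-0.9 0 -0.02 0 0;-0.9 0 -0.02 0 0;-0.9 0 0 0 0"}}

```text
time: 10.88
tool_pos: [0.4589, 0.1094, 0.0997]
ee_rot: [-1.569, -0.009, -0.03]
wrist_force: [0.7, -0.2, 1.0]
width: 0.0891
```

Run:
```python
from h import *
o=robot.get_obs(); print(o["time"],o["tool_pos"],o["width"],o["wrist_force"])
W=imaging.snapshot("wrist"); save(W,"w4.png",None,1.2)
for n,z in dict(spare_1=.0,).items():
    r=imaging.landmark_of(W,n); print(n,[(q["centre"],q["conf"],onz(W,q["centre"],z)) for q in r])
for c in blobs(W,"blue"): print(c.mean(0),len(c),rectz(W,c,.034))
```

```text
10.8833 [0.4589153  0.10935008 0.09969015] 0.0890655210417878 [ 0.73973929 -0.21660628  0.99379657]
spare_1 [([275.2, 219.4], 0.95, array([0.45521173, 0.10825825, 0.        ])), ([272.8, 389.9], 0.61, array([ 0.44792609, -0.04807208,  0.        ]))]
[280.01612903 403.05645161] 124 (array([ 4.53600e-01, -3.16000e-02,  4.08257e+01,  1.29945e+01,
        9.53850e+00]), array([ 0.4546, -0.0302]))
[275.10619469 230.02654867] 226 (array([ 0.4555,  0.1089, 54.9147, 29.8013, -1.8051]), array([0.4554, 0.1104]))
```

View pics/w4.png

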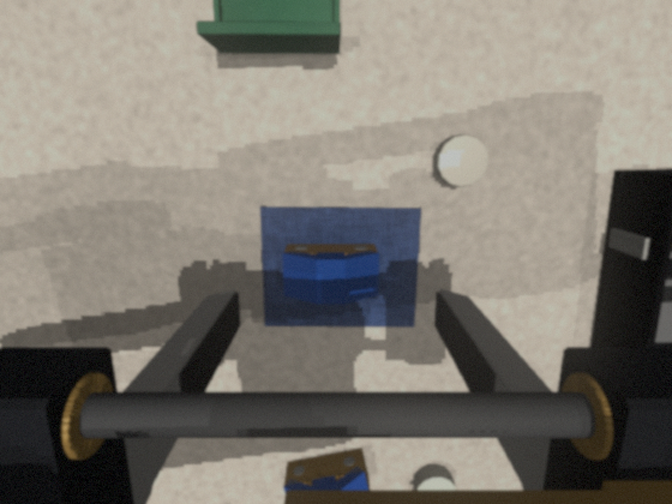

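The wrist view shows spare_1 standing released on the pad at (275,230). Next: turn 90 degrees and take it by its flat sides.

Call:
{"op": "send_rows", "data": {"moves": "0 0 0 0 -7;0 0 0 0 -7;0 0 0 0 -7;0 0 0 0 -7;0 0 0 0 -7;0 0 0 0 -7;0 0 0 0 -7;0 0 0 0 -7;0 0 0 0 -7;0 0 0 0 -7"}}

```text
time: 11.82
tool_pos: [0.4545, 0.1088, 0.0925]
ee_rot: [-1.568, 0.002, 1.198]
wrist_force: [0.4, 0.3, -0.1]
width: 0.0472
```

Call:
{"op": "send_rows", "data": {"moves": "0 0 0 0 -7;0 0 0 0 -7;0 0 0 0 -6;0 0 0 0 0;0 0 0.01 0 0;0 0 0.01 0 0;0 0 0 0 0;0 0 0 0 0;0 0 0 0 0;0 0 0 0 0"}}

```text
time: 12.65
tool_pos: [0.4559, 0.1089, 0.0746]
ee_rot: [-1.571, -0.0, 1.541]
wrist_force: [-0.7, -0.7, 0.0]
width: 0.047
```

Run:
```python
from h import *
o=robot.get_obs(); print(o["time"],o["tool_pos"],o["ee_rot"],o["width"],o["wrist_force"])
W=imaging.snapshot("wrist"); save(W,"w5.png",None,1.2)
for n,z in dict(spare_1=.0,).items():
    r=imaging.landmark_of(W,n); print(n,[(q["centre"],q["conf"],onz(W,q["centre"],z)) for q in r])
for c in blobs(W,"blue"): print(c.mean(0),len(c),rectz(W,c,.034))
```

```text
12.65 [0.45594034 0.10894274 0.07463366] [-1.57118444e+00 -1.33427895e-04  1.54054324e+00] 0.04704821177933466 [-0.68001336 -0.67355506  0.04309481]
spare_1 [([55.1, 221.5], 0.71, array([ 0.44680785, -0.04794081,  0.        ])), ([279.7, 227.1], 0.7, array([0.45546792, 0.10849672, 0.        ]))]
[279.66260163 237.07723577] 246 (array([ 0.4523,  0.1089, 52.827 , 28.1507, -1.6653]), array([0.4516, 0.1087]))
[ 28.0242915  233.92307692] 247 (array([ 4.4550e-01, -4.6300e-02,  5.2627e+01,  3.7132e+01,  9.4055e+00]), array([ 0.4452, -0.0426]))
```

View pics/w5.png

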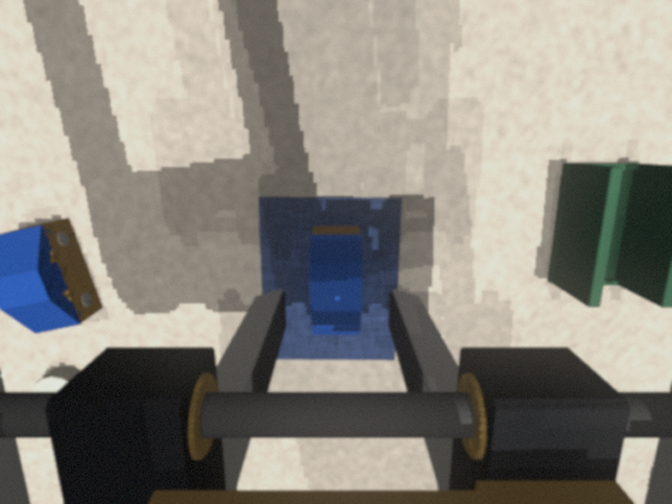

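The cartridge at (280,237) sits centred between the fingers. Down and grip.

Call:
{"op": "send_rows", "data": {"moves": "0 0 0.015 0 0;0 0 0.015 0 0;0 0 0.01 0 0;0 0 0.0045 0 0;0 0 0 0 0;0 0 0 0 0;0 0 0 0 0;1 0 0 0 0;1 0 0 0 0;1 0 0 0 0"}}

```text
time: 13.58
tool_pos: [0.4561, 0.109, 0.0305]
ee_rot: [-1.572, -0.0, 1.541]
wrist_force: [-0.5, -0.5, -0.0]
width: 0.0306
```

Call:
{"op": "send_rows", "data": {"moves": "1 0 0 0 0;1 0 0 0 0;1 0 0 0 0;1 0 0 0 0;1 0 -0.03 0 0;1 0 -0.04 0 0;1 0 -0.04 0 0;1 0 -0.03 0 0;1 0 0 0 0;1 0 0 0 0"}}

```text
time: 14.42
tool_pos: [0.4568, 0.1091, 0.1717]
ee_rot: [-1.575, -0.001, 1.541]
wrist_force: [0.2, -0.9, -1.2]
width: 0.0259
```

Call:
{"op": "send_rows", "data": {"moves": "1 -0.006 0 -0.029 0;1 -0.006 0 -0.029 0;1 -0.006 0 -0.029 0;1 -0.006 0 -0.029 0;1 -0.006 0 -0.029 0;1 0 0 0 0;1 0 0 0 0;1 0 0 0 0;1 0 0 0 0;1 0 0 0 0"}}

```text
time: 15.25
tool_pos: [0.5986, 0.075, 0.1699]
ee_rot: [-1.57, -0.0, 1.542]
wrist_force: [-0.1, -0.2, -1.4]
width: 0.0257
```

Run:
```python
from h import *
o=robot.get_obs(); print(o["time"],o["tool_pos"],o["ee_rot"],o["width"])
W=imaging.snapshot("wrist"); save(W,"w6.png",None,1.4)
T=imaging.snapshot("top")
for s in(W,T):
    r=imaging.landmark_of(s,"place_1"); print([(q["centre"],round(q["conf"],2),onz(s,q["centre"],.006)[:2].round(4)) for q in r])
    for c in blobs(s,"yellow"): print(c.mean(0),len(c),rectz(s,c,.006))
```

```text
15.25 [0.59864051 0.07503473 0.16986296] [-1.57018060e+00 -1.47245876e-04  1.54166296e+00] 0.02565112398130549
[([120.7, 269.9], 0.93, array([ 0.6659, -0.0866]))]
[213.22137405 348.77099237] 131 (array([ 7.60200e-01, -1.20000e-03,  7.87489e+01,  6.91140e+00,
       -5.10530e+00]), array([ 0.7593, -0.0012]))
[347.94964029 349.25899281] 139 (array([7.63600e-01, 1.41900e-01, 7.97314e+01, 9.35320e+00, 7.08000e-02]), array([0.7639, 0.1421]))
[127.83636364 278.03636364] 55 (array([ 0.6755, -0.0812, 25.1553,  7.4828, -1.5736]), array([ 0.675 , -0.0807]))
[185.45833333 272.875     ] 72 (array([ 6.70700e-01, -2.24000e-02,  3.57577e+01,  6.38590e+00,
       -2.15250e+00]), array([ 0.671 , -0.0222]))
[218.6746988  268.37349398] 83 (array([ 6.70200e-01,  1.36000e-02,  3.67508e+01,  1.70468e+01,
       -1.60740e+00]), array([0.6671, 0.0113]))
[344.44444444 267.54545455] 99 (array([ 0.6731,  0.1345, 42.7545, 19.7225,  1.2941]), array([0.6698, 0.1367]))
[([289.3, 160.8], 0.88, array([ 0.6652, -0.0313])), ([267.5, 157.8], 0.68, array([0.6721, 0.0191])), ([314.2, 160.9], 0.59, array([ 0.6652, -0.0886]))]
[93.69306931 52.45544554] 101 (array([  0.931 ,   0.4432, 106.1599,  27.506 , -81.2225]), array([0.9307, 0.4425]))
[91.98039216 36.05882353] 102 (array([  0.973 ,   0.4499, 106.0109,  26.4721, -81.2352]), array([0.9729, 0.4495]))
```

View pics/w6.png

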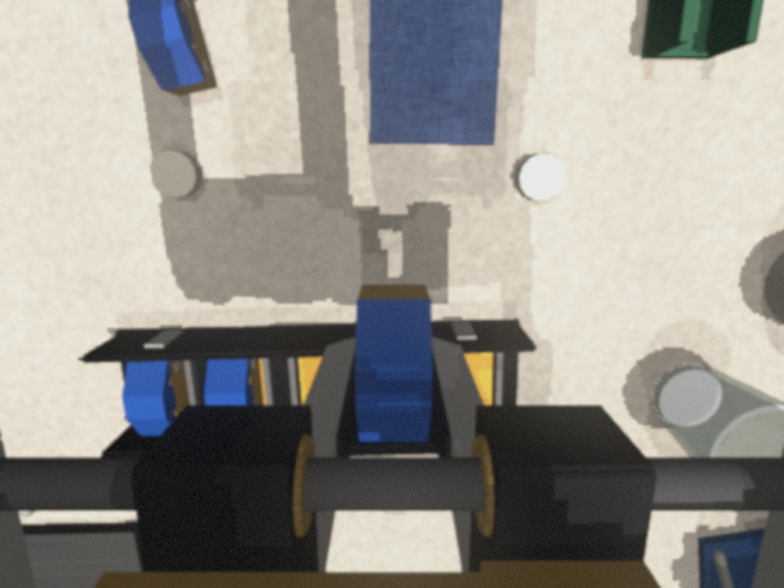

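The wrist camera looks down on the base side of the tool, so the gripper hides the rack. I'll go a bit further out so the rack comes into clear view.

Call:
{"op": "send_rows", "data": {"moves": "1 0 -0.02 -0.03 0;1 0 -0.01 -0.03 0;1 0 0 -0.03 0;1 0 0 0 0;1 0 0 0 0;1 0 0 0 0;1 0 0 0 0;1 0 0 0 0;1 0 0 0 0;1 0 0 0 0"}}

```text
time: 16.28
tool_pos: [0.6892, 0.0721, 0.2008]
ee_rot: [-1.572, -0.0, 1.541]
wrist_force: [-0.2, -0.8, -0.3]
width: 0.0258
```

Run:
```python
from h import *
o=robot.get_obs(); print(o["time"],o["tool_pos"],o["ee_rot"],o["width"])
W=imaging.snapshot("wrist"); save(W,"w7.png",None,1.4); save(W,"w7z.png",(90,140,400,260),2.58)
for s in(W,):
    r=imaging.landmark_of(s,"place_1"); print([(q["centre"],round(q["conf"],2),onz(s,q["centre"],.006)[:2].round(4)) for q in r])
    for c in blobs(s,"yellow"): print(c.mean(0),len(c),rectz(s,c,.006))
```

```text
16.2833 [0.68923972 0.0720539  0.20082503] [-1.57174272e+00 -1.09336089e-04  1.54120505e+00] 0.02575025549504851
[([230.3, 172.4], 0.79, array([0.6666, 0.0215])), ([334.7, 171.8], 0.63, array([0.669 , 0.1276])), ([125.3, 177.3], 0.61, array([ 0.6685, -0.086 ])), ([177.1, 178.3], 0.58, array([ 0.6711, -0.0332]))]
[213.         349.85496183] 131 (array([ 8.75100e-01, -1.18000e-02,  8.65576e+01,  8.18250e+00,
       -5.93850e+00]), array([ 0.8742, -0.0123]))
[347.875      349.59558824] 136 (array([ 0.8783,  0.1448, 86.1277, 11.349 , -1.0444]), array([0.8784, 0.1451]))
[188.8440367  175.75229358] 109 (array([ 6.69600e-01, -2.12000e-02,  5.55257e+01,  2.99690e+00,
       -6.62200e-01]), array([ 0.669, -0.021]))
[229.59393939 174.8       ] 165 (array([ 6.69600e-01,  2.05000e-02,  5.86497e+01,  3.00855e+01,
       -3.90000e-03]), array([0.6694, 0.0206]))
[336.23353293 171.83832335] 167 (array([6.69900e-01, 1.29400e-01, 5.93897e+01, 2.93994e+01, 4.65000e-02]), array([0.6695, 0.1292]))
[557.55555556 109.        ] 72 (array([ 0.6146,  0.3425, 34.2802,  4.7701,  9.6778]), array([0.614 , 0.3435]))
```

View pics/w7.png

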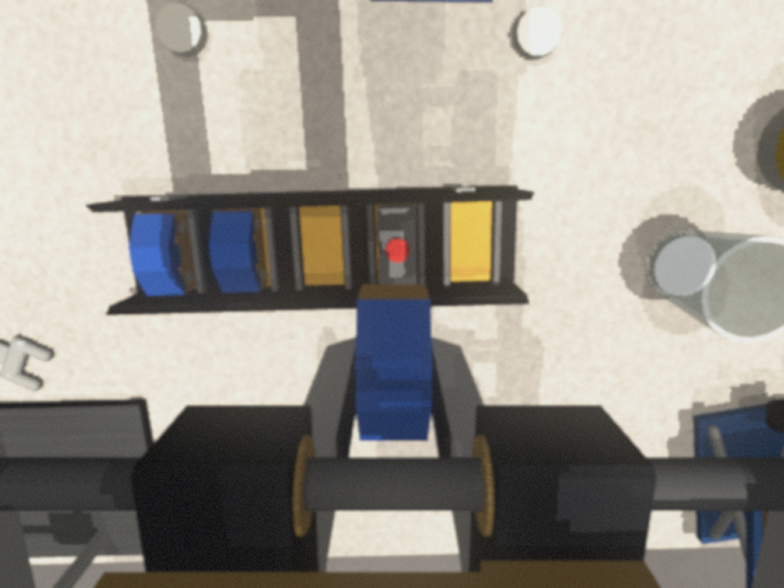

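View pics/w7z.png

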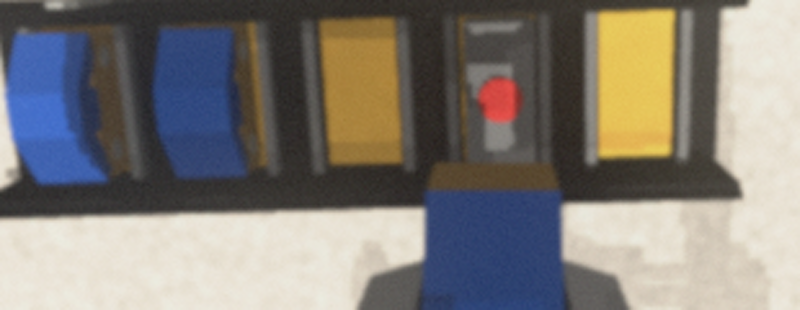

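The wrist view now shows all five pockets. The empty liners are at (230,175) and (336,172), the blank with its red button at (283,178), and the loaded two at the left. After correcting for wall occlusion, the pocket centres are about (0.668,0.021) and (0.668,0.129), with rack yaw about 0. Spare_1 goes to the pocket at y=0.129.

Call:
{"op": "send_rows", "data": {"moves": "1 0.0188 0 0.0075 -1.7;1 0.0188 0 0.007 0;1 0.0188 0 0.007 0;1 0 0.03 0 0;1 0 0.03 0 0;1 0 0.025 0 0;1 0 0.015 0 0;1 0 0 0 0;1 0 0 0 0;1 0 0 0 0"}}

```text
time: 17.22
tool_pos: [0.6697, 0.1286, 0.1018]
ee_rot: [-1.574, -0.0, 1.571]
wrist_force: [-0.4, -0.1, -0.7]
width: 0.0256
```

Run:
```python
from h import *
o=robot.get_obs(); print(o["time"],o["tool_pos"],o["ee_rot"],o["width"])
W=imaging.snapshot("wrist"); save(W,"w8.png",None,1.4)
for c in blobs(W,"yellow"): print(c.mean(0),len(c),rectz(W,c,.006))
T=imaging.snapshot("scene"); save(T,"s8.png",(230,160,430,310),4)
```

```text
17.2167 [0.66974625 0.12859503 0.10183164] [-1.57363505e+00 -3.54069575e-04  1.57061012e+00] 0.02556376464877116
[161.56806283 414.92670157] 382 (array([ 8.509000e-01,  2.250000e-02,  1.637848e+02,  9.783900e+00,
       -8.993030e+01]), array([0.8513, 0.0228]))
[394.44089457 411.88817891] 313 (array([  0.8464,   0.2306, 129.5667,  18.3404, -89.9303]), array([0.8478, 0.2299]))
[347.60283688 348.78014184] 141 (array([ 0.7848,  0.1845, 63.3499,  8.6408,  3.59  ]), array([0.7835, 0.1852]))
[214.05517241 347.95862069] 145 (array([ 0.7838,  0.0735, 65.5856,  8.3781, -4.2099]), array([0.7829, 0.0729]))
[  4.16891892 234.18243243] 148 (array([  0.6802,  -0.0809,  48.5564,  10.7003, -11.4985]), array([ 0.6822, -0.0835]))
[ 74.29333333 223.59111111] 225 (array([ 6.74500e-01, -3.04000e-02,  5.57452e+01,  1.48656e+01,
        5.11700e-01]), array([ 0.6737, -0.0283]))
[281.52413793 200.1862069 ] 145 (array([  0.6543,   0.1278,  32.4199,  18.3516, -89.128 ]), array([0.6551, 0.1295]))
[137.32843137 221.00490196] 204 (array([6.72000e-01, 1.98000e-02, 5.38901e+01, 2.89054e+01, 3.70000e-02]), array([0.6717, 0.0199]))
```

View pics/w8.png

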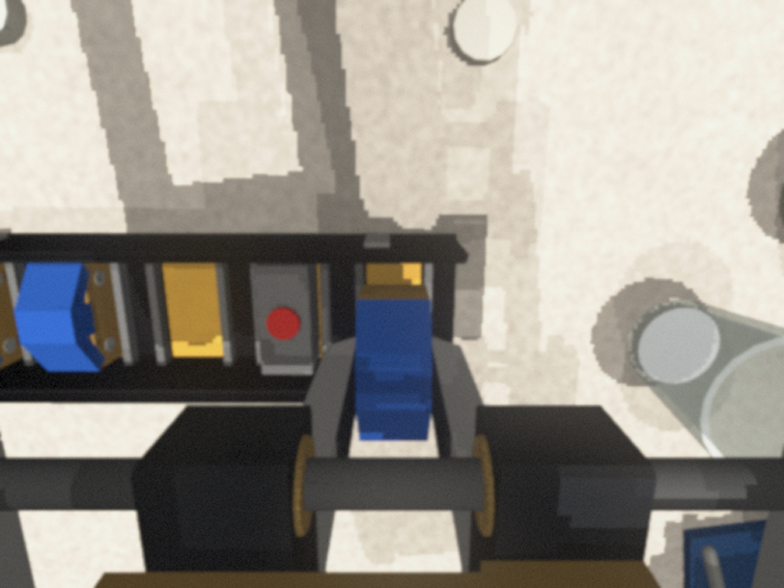

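View pics/s8.png

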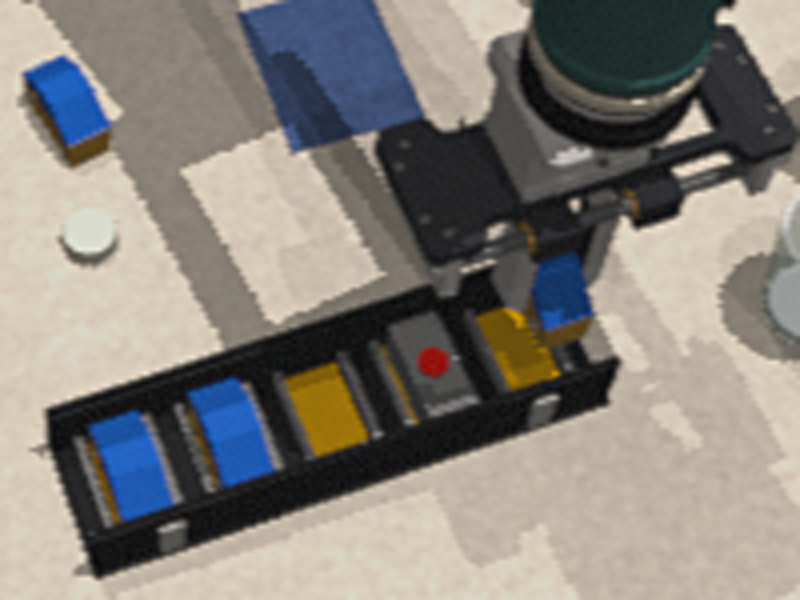

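The scene and wrist views show the cartridge poised over the rack's end pocket, its yaw aligned with the walls. I'll descend part way and check x and y once settled.

Call:
{"op": "send_rows", "data": {"moves": "1 0.0004 0.02 0 0;1 0 0.01 0 0;1 0 0.005 0 0;1 0 0 0 0;1 0 0 0 0;1 0 0 0 0;1 0 0 0 0;1 0 0 0 0;1 0 0 0 0;1 0 0 0 0"}}

```text
time: 18.15
tool_pos: [0.669, 0.129, 0.0654]
ee_rot: [-1.571, -0.0, 1.571]
wrist_force: [0.6, 0.1, -0.9]
width: 0.0258
```

Call:
{"op": "send_rows", "data": {"moves": "1 0 0.006 0.0007 0;1 0 0.006 0 0;1 0 0.006 0 0;1 0 0.005 0 0;1 0 0.003 0 0;1 0 0.002 0 0;1 0 0 0 0;1 0 0 0 0;1 0 0 0 0;1 0 0 0 0"}}

```text
time: 18.98
tool_pos: [0.6683, 0.129, 0.0371]
ee_rot: [-1.571, -0.0, 1.571]
wrist_force: [0.5, 0.4, -1.0]
width: 0.0257
```

Call:
{"op": "send_rows", "data": {"moves": "1 0 0.0005 0 0;1 0 0.0005 0 0;1 0 0 0 0;1 0 0 0 0;1 0 0 0 0;1 0 0 0 0;1 0 0 0 0;1 0 0 0 0;1 0 0 0 0;1 0 0 0 0"}}

```text
time: 19.82
tool_pos: [0.6683, 0.129, 0.0364]
ee_rot: [-1.572, -0.0, 1.571]
wrist_force: [-0.9, 0.3, 3.5]
width: 0.0258
```

Seated: it makes contact at z=0.0364. I'll release with a limited opening and lift.

Call:
{"op": "send_rows", "data": {"moves": "0.15 0 0 0 0;0.15 0 0 0 0;0.15 0 0 0 0;0.15 0 0 0 0;0.15 0 -0.01 0 0;0.15 0 -0.03 0 0;0.15 0 -0.04 0 0;0.15 0 -0.04 0 0;0.15 0 -0.01 0 0;0.15 0 0 0 0"}}

```text
time: 20.65
tool_pos: [0.6708, 0.1293, 0.1732]
ee_rot: [-1.583, -0.001, 1.571]
wrist_force: [0.8, -0.2, -0.1]
width: 0.0399
```

Run:
```python
from h import *
o=robot.get_obs(); print(o["time"],o["tool_pos"],o["ee_rot"],o["width"])
W=imaging.snapshot("wrist"); save(W,"w9.png",None,1.4)
for s in (W,):
    r=imaging.landmark_of(s,"spare_1"); print([(q["centre"],round(q["conf"],2),onz(s,q["centre"],.006)[:2].round(4)) for q in r])
```

```text
20.65 [0.67082771 0.12928951 0.17318065] [-1.58273426e+00 -1.34529555e-03  1.57074611e+00] 0.03987297446051312
[([284.3, 195.6], 0.9, array([0.6697, 0.1331]))]
```

View pics/w9.png

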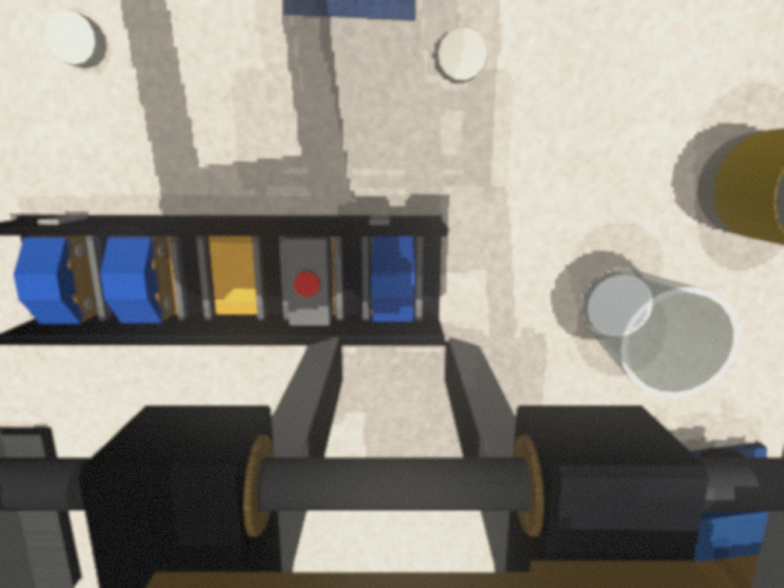

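Spare_1 sits square in the right-hand pocket at (281,200), and the blank and the loaded ones are unchanged. Now to spare_2.

Call:
{"op": "send_rows", "data": {"moves": "0 -0.022 0 0.028 0;0 -0.022 0 0.028 0;0 -0.022 0 0.028 0;0 -0.022 0 0.028 0;0 -0.022 0 0.028 0;0 -0.022 0 0.028 0;0 -0.022 0 0.028 0;0 -0.022 0 0.028 0;0 0 0.03 0 -4.7;0 0 0.03 0 -4.7"}}

```text
time: 21.58
tool_pos: [0.4428, -0.0481, 0.1047]
ee_rot: [-1.572, 0.0, 1.736]
wrist_force: [0.7, -0.3, -0.1]
width: 0.0467
```

Call:
{"op": "send_rows", "data": {"moves": "0 0 0 0 0;0 0 0 0 0;0 0 0 0 0;0 0 0 0 0;0 0 0 0 0;0 0 0 0 0;0 0 0 0 0;0 0 0 0 0;0 0 0 0 0;0 0 0 0 0"}}

```text
time: 22.42
tool_pos: [0.4442, -0.047, 0.1061]
ee_rot: [-1.571, 0.0, 1.735]
wrist_force: [-1.0, -0.8, 0.6]
width: 0.047
```

Run:
```python
from h import *
o=robot.get_obs(); print(o["time"],o["tool_pos"],o["ee_rot"],o["width"])
W=imaging.snapshot("wrist"); save(W,"w10.png",None,1.4)
for s in (W,):
    r=imaging.landmark_of(s,"spare_2"); print([(q["centre"],round(q["conf"],2),onz(s,q["centre"],.0)[:2].round(4)) for q in r])
    for c in blobs(s,"blue"): print(c.mean(0),len(c),rectz(s,c,.034))
```

```text
22.4167 [ 0.44416508 -0.04699916  0.10612627] [-1.57109911e+00  6.75226107e-05  1.73474886e+00] 0.04695314301389254
[([275.6, 219.5], 0.94, array([ 0.4478, -0.0502])), ([210.9, 104.5], 0.71, array([ 0.3697, -0.1105]))]
[277.63513514 229.27027027] 222 (array([ 4.44400e-01, -4.94000e-02,  5.15564e+01,  2.39306e+01,
        9.97780e+00]), array([ 0.4452, -0.0487]))
```

View pics/w10.png

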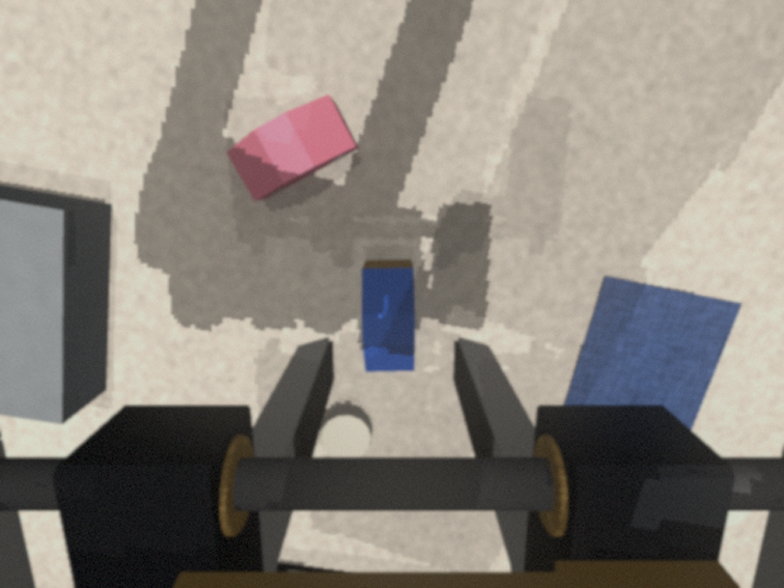

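The wrist view shows spare_2 at (278,229) and the pink decoy at (209,104), well clear. I'll make a small correction, descend and grip.

Call:
{"op": "send_rows", "data": {"moves": "0 -0.0033 0.02 -0.0028 -0.4;0 0 0.02 0 0;0 0 0.02 0 0;0 0 0.01 0 0;0 0 0.006 0 0;0 0 0 0 0;0 0 0 0 0;0 0 0 0 0;0 0 0 0 0;0 0 0 0 0"}}

```text
time: 23.35
tool_pos: [0.4482, -0.05, 0.031]
ee_rot: [-1.573, 0.001, 1.742]
wrist_force: [0.8, -0.0, -0.3]
width: 0.0467
```

Run:
```python
from h import *
o=robot.get_obs(); print(o["time"],o["tool_pos"],o["ee_rot"],o["width"])
W=imaging.snapshot("wrist"); save(W,"w11.png",None,1.4)
```

```text
23.35 [ 0.44819573 -0.04997758  0.03102063] [-1.57283045e+00  8.02725738e-04  1.74177425e+00] 0.046749980723727595
```

View pics/w11.png

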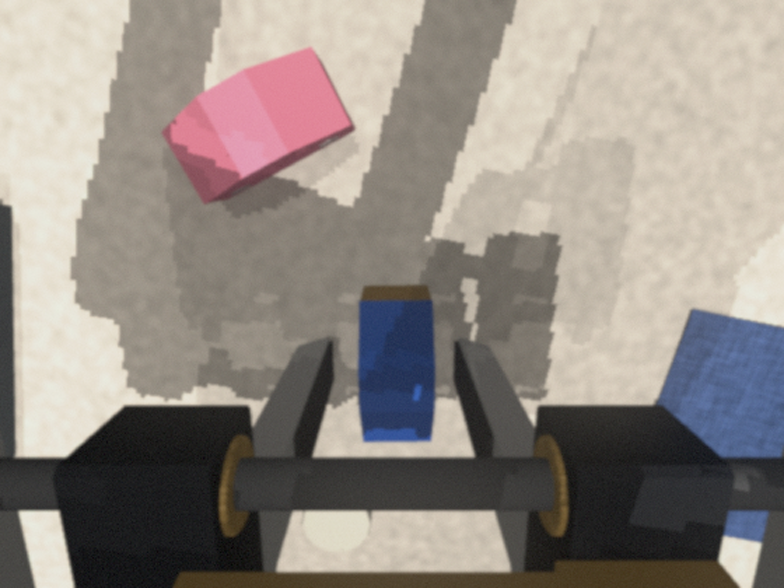

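Framed exactly as spare_1 was when held. Grip and lift.

Call:
{"op": "send_rows", "data": {"moves": "1 0 0 0 0;1 0 0 0 0;1 0 0 0 0;1 0 0 0 0;1 0 0 0 0;1 0 -0.03 0 0;1 0 -0.04 0 0;1 0 -0.04 0 0;1 0 -0.03 0 0;1 0 0 0 0"}}

```text
time: 24.23
tool_pos: [0.4512, -0.0507, 0.1777]
ee_rot: [-1.584, 0.006, 1.742]
wrist_force: [1.1, -0.2, -0.9]
width: 0.0255
```

Call:
{"op": "send_rows", "data": {"moves": "1 0 0 0 5;1 0 0 0 4.8;1 0 0 0 0;1 0 0 0 0;1 0 0 0 0;1 0 0 0 0;1 0 0 0 0;1 0 0 0 0;1 0 0 0 0;1 0 0 0 0"}}

```text
time: 25.07
tool_pos: [0.4474, -0.0498, 0.17]
ee_rot: [-1.571, -0.0, 1.571]
wrist_force: [0.5, -0.3, -1.5]
width: 0.0258
```

Call:
{"op": "send_rows", "data": {"moves": "1 0.0101 0 -0.0315 0;1 0.0101 0 -0.0315 0;1 0.0101 0 -0.0315 0;1 0.0101 0 -0.0315 0;1 0.0101 0 -0.0315 0;1 0.0101 0 -0.0315 0;1 0.0102 0 -0.0318 0;1 0 0.03 0 0;1 0 0.02 0 0;1 0 0 0 0"}}

```text
time: 25.9
tool_pos: [0.6656, 0.0214, 0.1131]
ee_rot: [-1.559, -0.001, 1.571]
wrist_force: [-0.4, -0.1, -2.8]
width: 0.0256
```

Call:
{"op": "send_rows", "data": {"moves": "1 0 0.02 0 0;1 0 0.02 0 0;1 0 0.015 0 0;1 0 0 0 0;1 0 0 0 0;1 0 0 0 0;1 0 0 0 0;1 0 0 0 0;1 0 0 0 0;1 0 0 0 0"}}

```text
time: 26.73
tool_pos: [0.6686, 0.0209, 0.0659]
ee_rot: [-1.572, 0.0, 1.571]
wrist_force: [0.4, 0.3, -0.7]
width: 0.0258
```

Run:
```python
from h import *
o=robot.get_obs(); print(o["time"],o["tool_pos"],o["ee_rot"],o["width"])
W=imaging.snapshot("wrist"); save(W,"w12.png",None,1.4)
T=imaging.snapshot("scene"); save(T,"s12.png",(230,160,430,310),4)
```

```text
26.7333 [0.66857361 0.02094526 0.0658781 ] [-1.57217574e+00  7.32338910e-07  1.57067290e+00] 0.025791857292963818
```

View pics/w12.png

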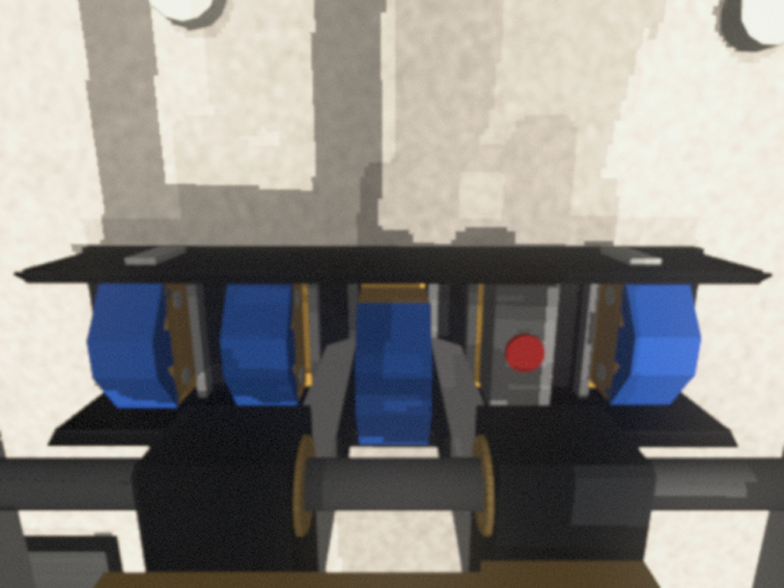

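View pics/s12.png

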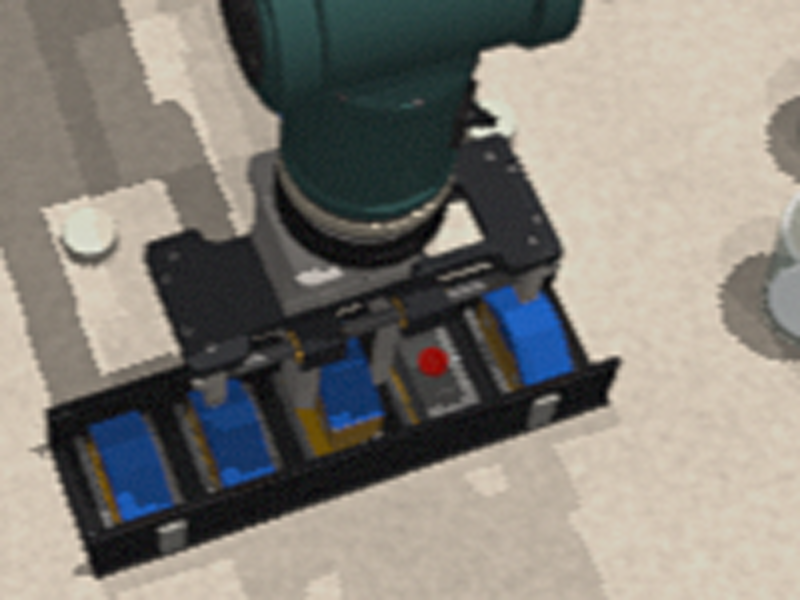

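Spare_2 is between its fences, with both fingers in the gaps. Lowering.

Call:
{"op": "send_rows", "data": {"moves": "1 0 0.006 0 0;1 0 0.006 0 0;1 0 0.006 0 0;1 0 0.005 0 0;1 0 0.003 0 0;1 0 0.002 0 0;1 0 0.0005 0 0;1 0 0 0 0;1 0 0 0 0;1 0 0 0 0"}}

```text
time: 27.67
tool_pos: [0.6684, 0.021, 0.0367]
ee_rot: [-1.571, -0.0, 1.571]
wrist_force: [0.3, 0.2, -0.2]
width: 0.0257
```

Call:
{"op": "send_rows", "data": {"moves": "1 0 0.0005 0 0;1 0 0.0003 0 0;1 0 0 0 0;1 0 0 0 0;1 0 0 0 0;1 0 0 0 0;1 0 0 0 0;1 0 0 0 0;1 0 0 0 0;1 0 0 0 0"}}

```text
time: 28.5
tool_pos: [0.6685, 0.0209, 0.0361]
ee_rot: [-1.572, -0.0, 1.571]
wrist_force: [0.3, -0.6, 2.3]
width: 0.026
```

Contact is made: seated. Release and lift.

Call:
{"op": "send_rows", "data": {"moves": "0.15 0 0 0 0;0.15 0 0 0 0;0.15 0 0 0 0;0.15 0 0 0 0;0.15 0 -0.01 0 0;0.15 0 -0.03 0 0;0.15 0 -0.04 0 0;0.15 0 -0.04 0 0;0.15 0 -0.01 0 0;0.15 0 0 0 0"}}

```text
time: 29.33
tool_pos: [0.6709, 0.0209, 0.1728]
ee_rot: [-1.583, 0.001, 1.571]
wrist_force: [-0.2, -0.2, -0.0]
width: 0.0402
```

Run:
```python
from h import *
o=robot.get_obs(); print(o["time"],o["tool_pos"],o["ee_rot"],o["width"])
W=imaging.snapshot("wrist"); save(W,"w13.png",None,1.4)
T=imaging.snapshot("top"); save(T,"t13.png",(350,200,440,290),6)
r=imaging.landmark_of(W,"spare_1"); print([(q["centre"],round(q["conf"],2),onz(W,q["centre"],.006)[:2].round(4)) for q in r])
```

```text
29.3333 [0.67094561 0.02086731 0.17280458] [-1.58270690e+00  5.41188154e-04  1.57075180e+00] 0.040152650507028695
[([281.1, 192.2], 0.95, array([0.6664, 0.0213])), ([395.8, 192.3], 0.73, array([0.6664, 0.1302]))]
```

View pics/w13.png

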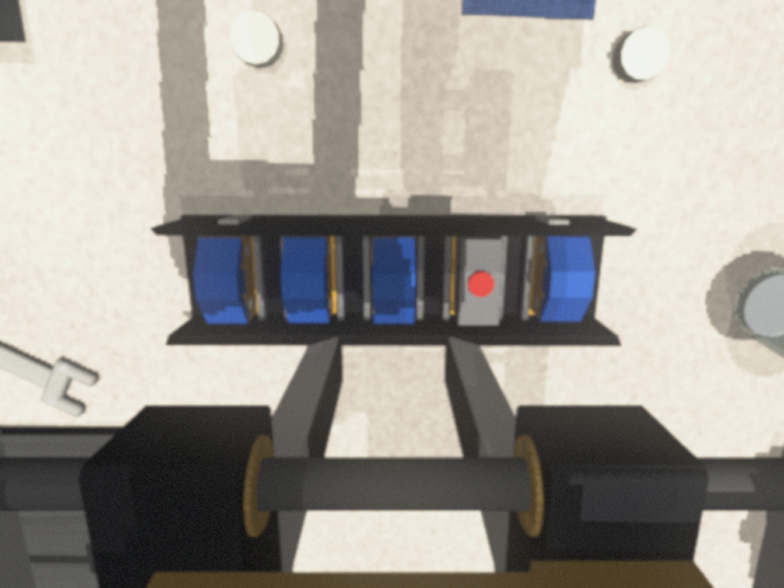

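View pics/t13.png

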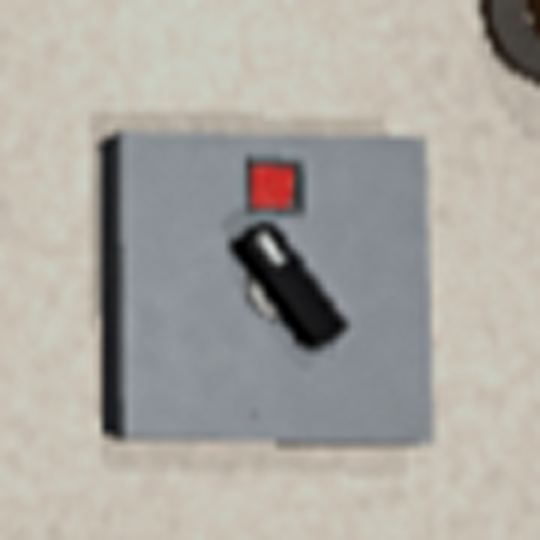

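All five pockets are filled and level in the wrist view. The selector crop shows a red window at (275,185) and the bar's white mark end at about +38 degrees, so the wheel is near 0.65 rad. I'll move to the wheel.

Call:
{"op": "send_rows", "data": {"moves": "0 -0.0283 0 0.02 0;0 -0.0283 0 0.02 0;0 -0.0283 0 0.02 0;0 -0.0283 0 0.02 0;0 -0.0283 0 0.02 0;0 -0.0283 0 0.02 0;0 -0.0283 0 0.02 0;0 -0.0283 0 0.02 0;0 -0.0283 0 0.02 0;0 -0.0283 0 0.02 0"}}

```text
time: 30.32
tool_pos: [0.4656, -0.2622, 0.1622]
ee_rot: [-1.566, -0.004, 1.571]
wrist_force: [0.5, -1.1, 0.4]
width: 0.0468
```

Call:
{"op": "send_rows", "data": {"moves": "0 0 0 0 7.1;0 0 0 0 7.1;0 0 0 0 7.1;0 0 0 0 7.1;0 0 0 0 7.1;0 0 0 0 7.1;0 0 0 0 7.1;0 0 0 0 7.1;0 0 0 0 7.1;0 0 0 0 7.1"}}

```text
time: 31.15
tool_pos: [0.4667, -0.261, 0.1621]
ee_rot: [-1.566, 0.004, 0.325]
wrist_force: [-0.0, 0.9, 0.1]
width: 0.0472
```

Call:
{"op": "send_rows", "data": {"moves": "0 0 0 0 7.1;0 0 0 0 7.1;0 0 0 0 7.1;0 0 0 0 7.1;0 0 0 0 7.1;0 0 0 0 7.1;0 0 0 0 7.1;0 0 0 0 7.1;0 0 0 0 7.1;0 0 0 0 7.1"}}

```text
time: 31.98
tool_pos: [0.4667, -0.261, 0.1621]
ee_rot: [-1.573, 0.006, -0.914]
wrist_force: [-0.2, -1.0, -0.1]
width: 0.0471
```

Call:
{"op": "send_rows", "data": {"moves": "0 0 0 0 0;0 0 0 0 0;0 0 0 0 0;0 0 0 0 0;0 0 0 0 0;0 0 0 0 0;0 0 0 0 0;0 0 0 0 0;0 0 0 0 0;0 0 0 0 0"}}

```text
time: 32.82
tool_pos: [0.4682, -0.262, 0.1658]
ee_rot: [-1.571, -0.0, -0.908]
wrist_force: [-0.2, 0.5, -0.5]
width: 0.0469
```

Run:
```python
from h import *
o=robot.get_obs(); print(o["time"],o["tool_pos"],o["ee_rot"],o["width"])
W=imaging.snapshot("wrist"); save(W,"w14.png",None,1.4)
for n,z in (("wheel_grip",.056),("window",.04),("selector",0)):
  r=imaging.landmark_of(W,n); print(n,[(q["centre"],round(q["conf"],2),onz(W,q["centre"],z)[:2].round(4)) for q in r])
```

```text
32.8167 [ 0.46819377 -0.26203611  0.16576001] [-1.57068314e+00 -1.58704005e-04 -9.07580382e-01] 0.04694581768008595
wheel_grip [([281.4, 213.9], 0.59, array([ 0.4683, -0.2622]))]
window [([307.8, 172.9], 0.96, array([ 0.5056, -0.2605]))]
selector [([278.8, 195.2], 0.64, array([ 0.4694, -0.2584]))]
```

View pics/w14.png

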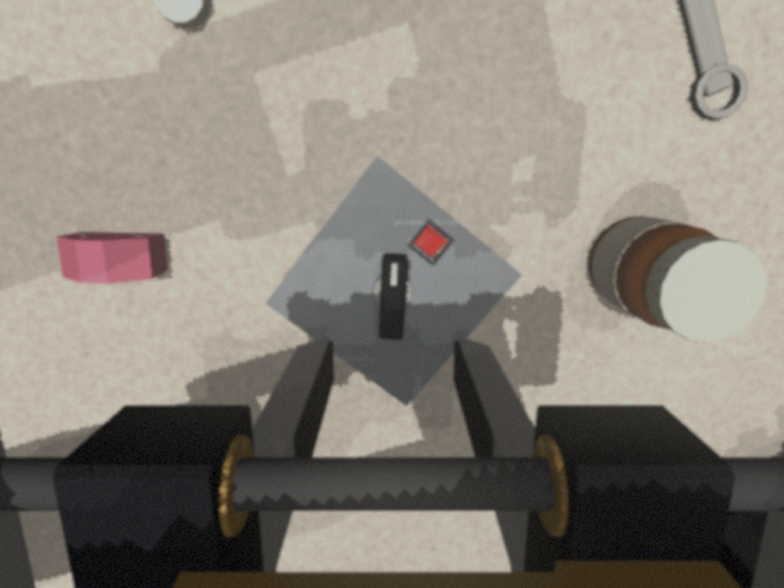

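The bar is centred between the fingers at (281,212), the window is red at (308,172), and the jar stands well clear. Down and grip.

Call:
{"op": "send_rows", "data": {"moves": "0 0 0.03 0 2;0 0 0.03 0 0;0 0 0.02 0 0;0 0 0.015 0 0;0 0 0.0065 0 0;0 0 0 0 0;0 0 0 0 0;0 0 0 0 0;1 0 0 0 0;1 0 0 0 0"}}

```text
time: 33.85
tool_pos: [0.4689, -0.2626, 0.0656]
ee_rot: [-1.57, -0.002, -0.943]
wrist_force: [-0.0, -0.0, 0.2]
width: 0.0368
```

Call:
{"op": "send_rows", "data": {"moves": "1 0 0 0 0;1 0 0 0 0;1 0 0 0 0;1 0 0 0 0;1 0 0 0 0;1 0 0 0 0;1 0 0 0 0;1 0 0 0 0;1 0 0 0 0;1 0 0 0 0"}}

```text
time: 34.68
tool_pos: [0.4679, -0.2616, 0.0643]
ee_rot: [-1.571, 0.001, -0.943]
wrist_force: [-3.3, 3.6, 5.1]
width: 0.0139
```

Call:
{"op": "send_rows", "data": {"moves": "1 0 0 0 -5.1;1 0 0 0 -5.1;1 0 0 0 -5.1;1 0 0 0 -5.1;1 0 0 0 -5.1;1 0 0 0 -5.1;1 0 0 0 -5.1;1 0 0 0 -5.1;1 0 0 0 -5.1;1 0 0 0 -5.1"}}

```text
time: 35.52
tool_pos: [0.4696, -0.2626, 0.0644]
ee_rot: [-1.572, -0.004, -0.048]
wrist_force: [1.6, 0.9, 1.5]
width: 0.0134
```

Run:
```python
from h import *
o=robot.get_obs(); print(o["time"],o["tool_pos"],o["ee_rot"],o["width"],o["wrist_force"],o["wrist_torque"])
W=imaging.snapshot("wrist"); save(W,"w15.png",None,1.4)
T=imaging.snapshot("scene"); save(T,"s15.png",(100,160,220,270),6)
```

```text
35.5167 [ 0.46964744 -0.26257525  0.06435971] [-1.57193956 -0.00365522 -0.04820634] 0.013421825734707672 [1.55529343 0.93738283 1.47280787] [ 0.18593985 -0.08861912 -0.08373902]
```

View pics/w15.png

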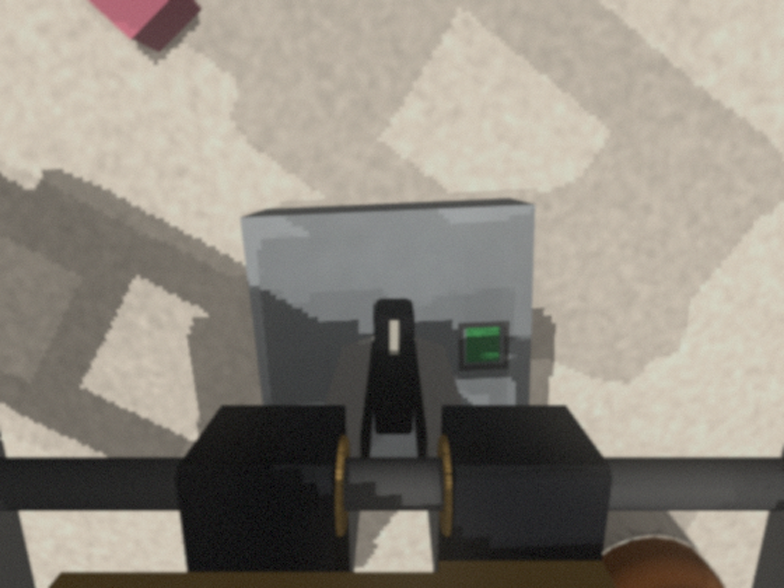

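View pics/s15.png

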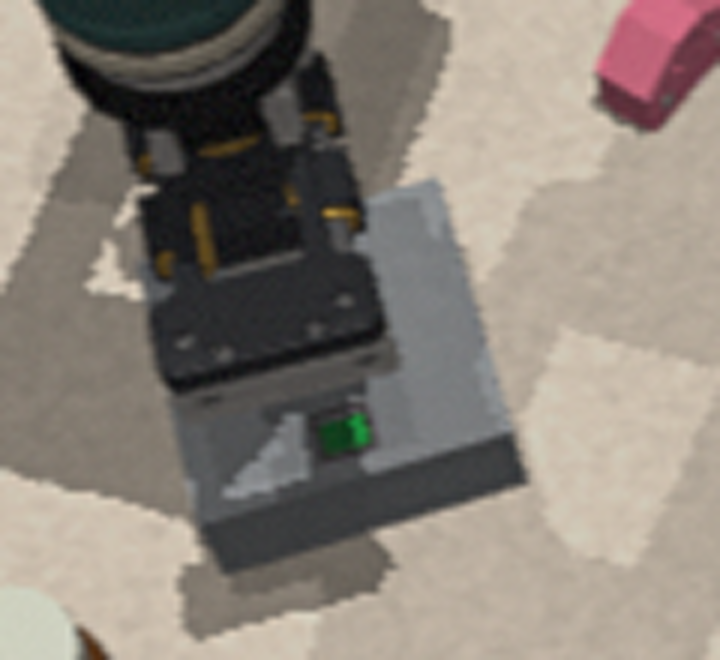

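Green fills the window in both views (wrist (345,246), scene crop (343,432)). The wheel is near 1.5 rad. I'll release and rise.

Call:
{"op": "send_rows", "data": {"moves": "1 0 0 0 0;1 0 0 0 0;0 0 0 0 0;0 0 0 0 0;0 0 0 0 0;0 0 0 0 0;0 0 -0.015 0 0;0 0 -0.03 0 0;0 0 -0.03 0 0;0 0 -0.03 0 0"}}

```text
time: 36.45
tool_pos: [0.4675, -0.2617, 0.1693]
ee_rot: [-1.57, 0.002, -0.053]
wrist_force: [0.3, 0.5, -0.3]
width: 0.0473
```

Call:
{"op": "send_rows", "data": {"moves": "0 0 -0.02 -0.02 0;0 0 0 -0.02 0;0 0 0 0 0;0 0 0 0 0;0 0 0 0 0;0 0 0 0 0;0 0 0 0 0;0 0 0 0 0;0 0 0 0 0;0 0 0 0 0"}}

```text
time: 37.28
tool_pos: [0.4661, -0.3016, 0.189]
ee_rot: [-1.571, 0.0, -0.052]
wrist_force: [-0.6, -0.4, -0.5]
width: 0.0469
```

Run:
```python
from h import *
o=robot.get_obs(); print(o["time"],o["tool_pos"],o["ee_rot"],o["width"],o["wrist_force"])
W=imaging.snapshot("wrist"); save(W,"w16.png",None,1.4)
T=imaging.snapshot("top"); save(T,"t16.png",None,1.4)
r=imaging.landmark_of(T,"spare_1"); print([(q["centre"],round(q["conf"],2),onz(T,q["centre"],.006)[:2].round(4)) for q in r])
```

```text
37.2833 [ 0.46609617 -0.30161918  0.18903481] [-1.57053890e+00  1.36770767e-04 -5.20905082e-02] 0.04692616696588421 [-0.57631806 -0.44224101 -0.49771682]
[([269.6, 159.5], 0.71, array([0.6681, 0.0142])), ([322.6, 294.7], 0.71, array([ 0.363 , -0.1067])), ([222.1, 158.6], 0.6, array([0.6698, 0.1243]))]
```

View pics/w16.png

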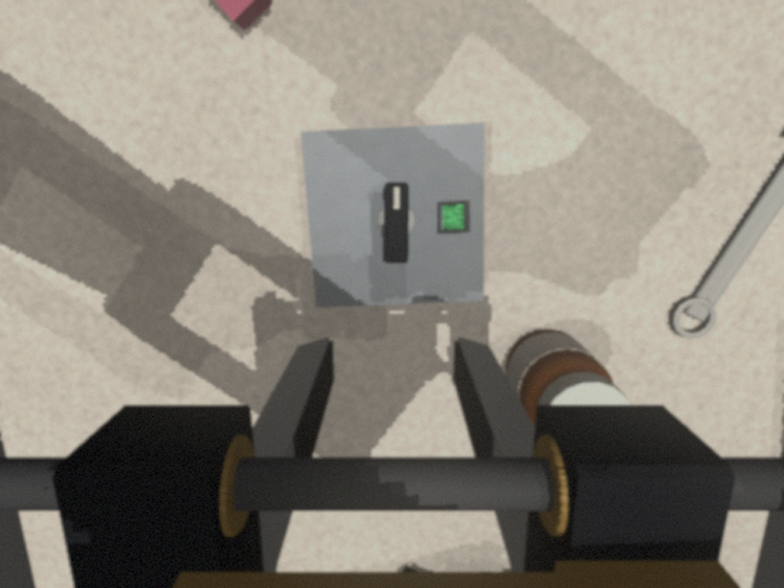

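View pics/t16.png

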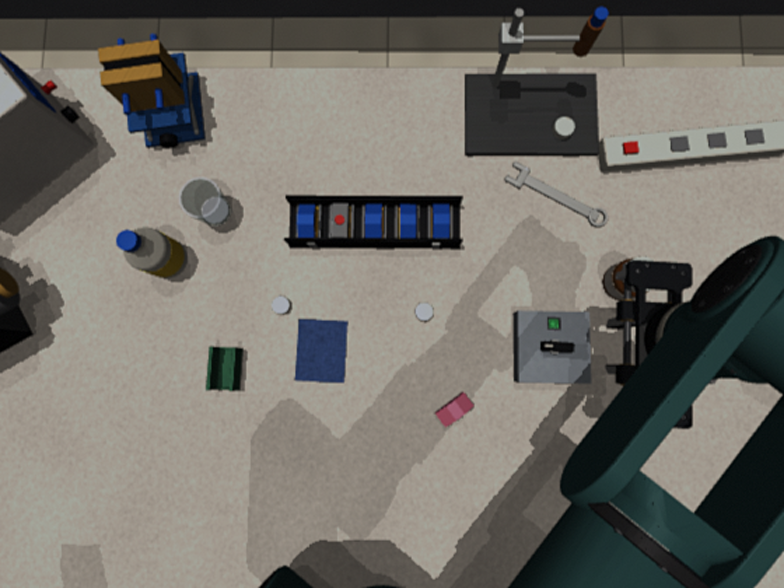

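Green fills the window, all five pockets are filled, the bystanders are in place and the gripper touches nothing. Handing in.

```bash
python3 -c "
from bench import robot, imaging, order
print(order.close_job())"
```

```text
the job is handed in; nothing more can be done
None
```

I filled both empty pockets and turned the wheel to green, and handed the job in at about 37 s. No verdict is reported.

- **Spare_1:** I drew it out of the green holder by its ends, stood it on the blue pad and let go. I then took it again by its flat sides and seated it in the rack's end pocket at about (0.668, 0.129).
- **Spare_2:** I took the blue-roofed one, not the pink look-alike, and seated it in the middle pocket at about (0.668, 0.021).
- **Selector:** I gripped the bar and turned it about 51 degrees. The wheel is near 1.5 rad by my estimate from the bar's angle.

**Last checks:**
- Both spares made contact with the pocket floor at the expected height.
- The wrist view showed all five pockets filled and level.
- Green fills the window.
- The loaded cartridges, blank, caps, jar, bottle, beaker and spanner look unmoved.
- The gripper was clear of everything.

**Disagreement:** in the last top view the network put the two spares 5–7 mm lower in y than the wrist view did. The wrist estimates were within about 2 mm of the pocket centres. I trusted the wrist values because a pocket leaves only 3 mm of play and the top view had also read the empty middle pocket about 2 mm low in y.

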